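# Reload the niche mirror light

### The job

Take the two charged cells out of the dock and drop them one by one into the two bores of the mirror light, each fully down: plus end (red band, brass button) up in the red-ringed bore, and turned upside down, plus end down, in the black-ringed bore. The grooved comb rest is there to lay a cell on while you take hold of it the other way. Let go of both, and leave the comb, nail file, perfume bottle and hair clip where they are.

Things in the scene. Friction and masses are not known exactly. Their poses are not given: they have to be found in the camera images.
- light: White mirror light, fixed. Origin on the table under its base bar; x points to the mirror, y along the bar. Battery block 46 mm in x, y -91 to +21 mm, 50 mm high, with two bores; deck 46 mm in x, y +21 to +85 mm, 30 mm high, its small toggle (not used here) reaches 61 mm above the table at y +56 mm; round mirror 120 mm across, 13 mm high, lying flat with its centre at x +94 mm.
- bore_red (a point): Centre of the mouth of the bore with the red ring, in the top of the battery block, 50 mm above the table (light x 0, y -3 mm). Upright round bore 21 mm in diameter, 42 mm deep, 1.5 mm chamfer; a seated cell stands 23 mm proud. Its z axis points up.
- bore_black (a point): Centre of the mouth of the bore with the black ring, the same size as the red one, 64 mm from it (light x 0, y -67 mm). Its z axis points up.
- dock: Grey charging dock, fixed, 50 mm in x, 116 mm in y, 28 mm high, origin under its centre. Two upright pockets 21 mm in diameter and 20 mm deep at y +32 and -32 mm; each cell stands 45 mm proud of it.
- cell_a: Battery cell, a plain round stick 18 mm in diameter and 65 mm long overall, about 46 g, blue wrap; red band and a brass button (10 mm wide, 1.5 mm high, included in the 65 mm) at the plus end, bare flat minus end. Origin: centre of the flat minus end; its z axis runs along the cell towards the plus end. Both cells are alike and start upright in the dock, plus end up.
- cell_b: Battery cell, a plain round stick 18 mm in diameter and 65 mm long overall, about 46 g, blue wrap; red band and a brass button (10 mm wide, 1.5 mm high, included in the 65 mm) at the plus end, bare flat minus end. Origin: centre of the flat minus end; its z axis runs along the cell towards the plus end. Both cells are alike and start upright in the dock, plus end up.
- cell_a_mid (a point): Middle of the cell on its axis, 32.5 mm from either end; its z axis points to the plus end.
- cell_b_mid (a point): Middle of the cell on its axis, 32.5 mm from either end; its z axis points to the plus end.
- rest: Wooden comb rest, fixed, origin under its centre: foot 90 mm in x, 70 mm in y, 8 mm high, carrying a narrow rail 46 mm long in x and at most 14 mm wide, about 62 mm high, with a shallow V groove along x in its top. The rail is narrower than a cell, so fingers holding a cell pass down on both sides of it, and a 65 mm cell overhangs both ends.
- rest_axis (a point): The point where the middle of a cell's axis comes when it lies centred in the groove of the rest, 69.5 mm above the table; the groove runs along this frame's x.
- comb: Brown comb lying flat, 150 mm along its y, 30 mm wide, 5 mm thick; origin under its middle. Leave alone.
- file: Steel nail file with a black grip lying flat, 155 mm along its y, 14 mm wide, 4 mm thick; origin near its middle, underneath. Leave alone.
- perfume: Empty clear perfume bottle, 30 by 46 mm, 86 mm high with its silver cap; origin under its centre. Leave alone.
- clip: Silver-toned hair clip lying flat, 62 mm along its y, 13 mm wide, 9 mm high; origin under its middle. Leave alone.

How it is judged (in metres and radians):
On the way, in this order (a step that is already met when the one before it is completed fails the run):
1. one cell is fully down in its bore: plus up in the red-ringed bore or plus down in the black-ringed bore (((horizontal distance between cell_a_mid and bore_red below 0.004 m and z of cell_a_mid in the frame of bore_red below -0.006 m and angle between cell_a's own z axis and vertical below 0.15 rad) or (horizontal distance between cell_a_mid and bore_black below 0.004 m and z of cell_a_mid in the frame of bore_black below -0.006 m and angle between cell_a's own z axis and vertical above 2.99 rad) or (horizontal distance between cell_b_mid and bore_red below 0.004 m and z of cell_b_mid in the frame of bore_red below -0.006 m and angle between cell_b's own z axis and vertical below 0.15 rad) or (horizontal distance between cell_b_mid and bore_black below 0.004 m and z of cell_b_mid in the frame of bore_black below -0.006 m and angle between cell_b's own z axis and vertical above 2.99 rad))), for 0.2 s.
2. then the other cell too is fully down in the other bore, the right way up (((horizontal distance between cell_a_mid and bore_red below 0.004 m and z of cell_a_mid in the frame of bore_red below -0.006 m and angle between cell_a's own z axis and vertical below 0.15 rad and horizontal distance between cell_b_mid and bore_black below 0.004 m and z of cell_b_mid in the frame of bore_black below -0.006 m and angle between cell_b's own z axis and vertical above 2.99 rad) or (horizontal distance between cell_b_mid and bore_red below 0.004 m and z of cell_b_mid in the frame of bore_red below -0.006 m and angle between cell_b's own z axis and vertical below 0.15 rad and horizontal distance between cell_a_mid and bore_black below 0.004 m and z of cell_a_mid in the frame of bore_black below -0.006 m and angle between cell_a's own z axis and vertical above 2.99 rad))), for 0.2 s.
At the end, for the whole second after the job is handed in: One cell is in the red-ringed bore with its plus end up and the other in the black-ringed bore with its plus end down, each within 4 mm of the bore's centre, within 3.5 mm of the bottom, upright within 0.15 rad and at rest (((horizontal distance between cell_a_mid and bore_red below 0.004 m and z of cell_a_mid in the frame of bore_red below -0.006 m and angle between cell_a's own z axis and vertical below 0.15 rad and horizontal distance between cell_b_mid and bore_black below 0.004 m and z of cell_b_mid in the frame of bore_black below -0.006 m and angle between cell_b's own z axis and vertical above 2.99 rad) or (horizontal distance between cell_b_mid and bore_red below 0.004 m and z of cell_b_mid in the frame of bore_red below -0.006 m and angle between cell_b's own z axis and vertical below 0.15 rad and horizontal distance between cell_a_mid and bore_black below 0.004 m and z of cell_a_mid in the frame of bore_black below -0.006 m and angle between cell_a's own z axis and vertical above 2.99 rad)) and linear speed of each of cell_a, cell_b below 0.05 m/s); the robot touches nothing.
It fails at once if the brown comb is shifted by more than 20 mm (distance of comb from where it was at the start of the episode above 0.02 m).
It fails at once if the nail file is shifted by more than 20 mm (distance of file from where it was at the start of the episode above 0.02 m).
It fails at once if the perfume bottle is shifted by more than 20 mm (distance of perfume from where it was at the start of the episode above 0.02 m).
It fails at once if the hair clip is shifted by more than 20 mm (distance of clip from where it was at the start of the episode above 0.02 m).
It also fails if it takes over 70 s, if anything falls off the work surface, if the arm or the gripper's body presses on something with over 40 N, if the wrist force passes 120 N, or if a joint passes its speed limit or range.

### The arm

A 7-joint arm with a two-finger parallel gripper is mounted at the origin on the work surface. World frame = base frame: x ahead of the robot, y to its left, z up, the work surface at z = 0. Lengths are in mm, angles in rad, forces in N, time in s.
With the tool pointing down it reaches from about 400 to 850 mm from the base axis. Payload 10.4 kg.
Tool frame: the origin (TCP) lies where the fingers leave the gripper's body, on its centre line; the fingertips stand bot.nose_length ahead of it and the grasp point (between the pads) lies 51 mm ahead of it (bot.nose_length is the distance from the TCP to the fingertips, in mm); z points along the fingers, y is the line along which they close (so a half turn about z gives the same grasp; the last joint's range is limited). The gripper opens to 87 mm and grips with 3 to 60 N. Pads are 19 mm wide; open, the fingers measure 117 mm over their backs; the gripper's body (75 mm by 190 mm) begins 51 mm behind the grasp point.
Start: joints at [-1.153, 0.332, -0.065, 1.46, 0.022, 1.35, -0.088], TCP at [266.654, 565.279, 292.276] pointing down, gripper open.
Joint ranges: [-2.6, 2.6], [-0.5, 2.12], [-1.47, 1.34], [0.16, 2.42], [-1.27, 4.41], [0.06, 2.06], [-2.6, 2.6]. Speed limits (rad/s): [2.22, 2.22, 2.79, 2.79, 3.14, 3.14, 3.14].

### API

Orientations are given as a rotation vector (axis times angle).
In Python, from cell import bot gives the robot as it stands. The module is installed in compiled form; this text tells all that it offers.
- The arm moves only by the shell command python3 -m jog 'ROWS' [FORCE]. ROWS is a JSON object of lists of equal length, an entry for each row: "travel": the shift along the tool's x, y, z as a fraction of full scale, a list of three; "delta_rot": the turn, a rotation vector about the tool's x, y, z as a fraction of full scale, a list of three; "grip": the opening, from 0 (shut) to 1 (fully open). In form: {"travel": [[tx, ty, tz], ...], "delta_rot": [[ax, ay, az], ...], "grip": [grip, ...]}. A call has 1 to 8 rows; each row shifts and turns the commanded pose from where the row before left it, along the tool's axes as they then stand; what a row does not reach is not made up. Full scale, the value 1, is 150 mm for a shift and 0.15 rad for a turn. A row lasts 1/10 s, in which the tool goes at most 50 mm and 8.59 degrees, less where a joint would pass 70% of its speed; a pose out of reach is approached as far as the arm can. A call with a number of a shift or a turn outside -1 to 1 is refused whole. A call with a gripper value outside its range is refused whole. The fingers move at their own pace and stop on an object; FORCE is the grip in N (left out, the last holds). Time passes only in rows, so rows that do not move let the fingers close. It gives the time, the measured TCP pose, the force, the opening and the grip force at its end, in the units of the state.
- bot.get_state(): the state, without advancing time (a new reading comes with each control period).
- bot.grab_frame(name): name is "side" or "top" or "wrist"; returns a dict with "image" (384x512x3 uint8, blue, green, red), "vfov" (degrees; the focal length in pixels is half the picture's height over the tangent of half this angle, whatever the lens; pixels are square), "cx", "cy" (the principal point, pixels), "T" (4x4, takes a point from camera to world coordinates). Camera axes: x right, y down, z forward; pixel columns grow to the right and rows downward; lengths in mm; the calibration is good to about 2 mm. The wrist camera is an equidistant fisheye: a pixel r from the principal point sees the ray r / f radians off the axis. A picture is of the moment at which its call begins. There is no depth.
- bot.job_done(): hands the job in; it is judged then, once.
The state is a dict: "clock": time; "joints": joint angles; "qvel": joint speeds; "joint_efforts": joint torques, N m; "position": TCP position; "eef_rot": TCP orientation; "force": force on the tool from outside, world axes, zero at the start; "moment": the same for the moment, N m; "gripper_width": opening from 0.0 (shut) to 1.0 (fully open); "gripper_force": force on a finger pad.
Only numpy, scipy, OpenCV 4.12 (cv2) and the standard library are available. Lean on these libraries where they do the work, as an engineer would, in place of code of your own. Each camera call takes 0.05 s, during which the arm holds its last target. There are 200 camera calls.

## Working session

There is one attempt and no reset: what is moved stays moved. The work goes in short steps, Python scripts to look and compute and a shell command to move; the robot and the scene stay as the last step left them, time stands still between calls to the robot, and variables do not carry over. Pictures are saved under pics/ and viewed, at most 10 in all, crops included, and the job is handed in when it is done.

```bash
mkdir -p pics; python3 - <<'E'
from cell import bot
import cv2,numpy as np
s=bot.get_state();print(s, bot.nose_length)
for n in("side","top","wrist"):
    f=bot.grab_frame(n);cv2.imwrite(f"pics/{n}0.png",f["image"]);print(n,f["vfov"],f["cx"],f["cy"],np.round(f["T"],4).tolist())
E
```

```text
{'clock': 0.0, 'joints': array([-1.15261916,  0.33288737, -0.06468767,  1.46091022,  0.02162364,
        1.34988501, -0.08852653]), 'qvel': array([ 1.52509494e-03, -1.47253140e-03, -7.36953879e-04,  3.72114866e-04,
        9.75471570e-04,  9.78338148e-05,  2.64592693e-04]), 'joint_efforts': array([ 5.96255140e-04, -6.23265839e+01,  2.46035610e-02, -3.89875031e+01,
       -6.14480604e-02,  3.98570183e-02,  1.42642257e-04]), 'position': array([266.54833667, 565.01114824, 291.45900945]), 'eef_rot': array([-6.86751783e-01, -3.06538927e+00,  2.16269233e-03]), 'force': array([ 0.74431994, -0.74221716,  1.13669394]), 'moment': array([0.00397341, 0.00471496, 0.01226327]), 'gripper_force': 0.0, 'gripper_width': 0.9953262792033851} 69.7
side 57.08703718042128 258.6757525640841 193.58088232668769 [[0.9663, -0.1923, 0.1709, 466.2535], [-0.2568, -0.6812, 0.6855, -645.6261], [-0.0154, -0.7064, -0.7077, 709.937], [0.0, 0.0, 0.0, 1.0]]
top 54.47214761567057 255.92766523274338 190.29234213841102 [[-0.0203, -0.9925, 0.1206, 495.7628], [-0.9991, 0.0245, 0.0336, -38.7451], [-0.0363, -0.1198, -0.9921, 1019.5529], [0.0, 0.0, 0.0, 1.0]]
wrist 65.70646984690485 255.4707625628652 191.47229045868482 [[0.426, 0.8721, 0.2407, 200.1733], [0.9047, -0.4099, -0.1159, 595.0657], [-0.0024, 0.2672, -0.9636, 383.0294], [0.0, 0.0, 0.0, 1.0]]
```

View pics/top0.png

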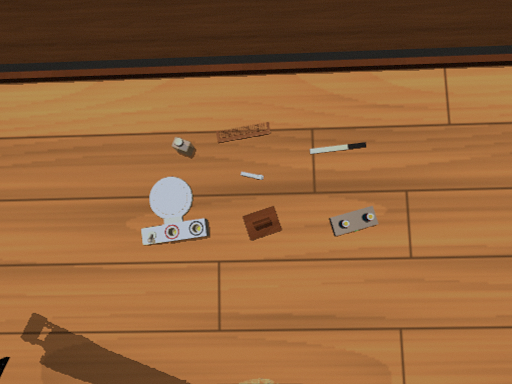

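View pics/side0.png

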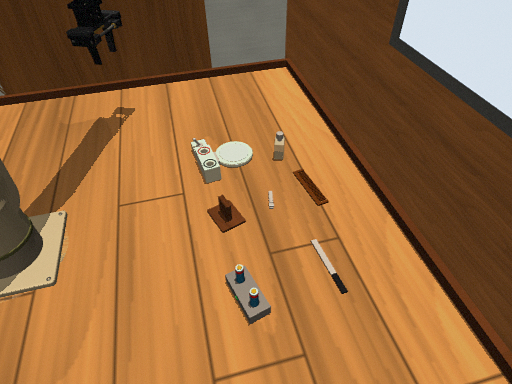

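Top view: light on the left (toggle 151,238; red bore 172,232; black bore 196,228), comb rest at (262,224), and dock on the right with cells at (345,224) and (370,216). The side view agrees. Next I'll get rough positions by ray casting.

```bash
cat > h.py <<'E'
from cell import bot
import cv2,numpy as np
from scipy.spatial.transform import Rotation as R
def cast(f,uv,z):
    """pixels -> world points on plane height z"""
    uv=np.atleast_2d(np.array(uv,float)); fl=192/np.tan(np.radians(f["vfov"]/2))
    d=uv-[f["cx"],f["cy"]]
    if f.get("fish"):
        r=np.linalg.norm(d,axis=1,keepdims=True)+1e-9; t=r/fl
        c=np.hstack([d/r*np.sin(t),np.cos(t)])
    else: c=np.hstack([d/fl,np.ones((len(d),1))])
    w=c@f["T"][:3,:3].T; o=f["T"][:3,3]
    return o+w*((z-o[2])/w[:,2:3])
def project(f,p):
    p=np.atleast_2d(p)
    c=(p-f["T"][:3,3])@f["T"][:3,:3]; fl=192/np.tan(np.radians(f["vfov"]/2))
    if f.get("fish"):
        rho=np.linalg.norm(c[:,:2],axis=1,keepdims=True); t=np.arctan2(rho,c[:,2:3]); return c[:,:2]/rho*t*fl+[f["cx"],f["cy"]]
    return c[:,:2]/c[:,2:3]*fl+[f["cx"],f["cy"]]
def grab(n):
    f=bot.grab_frame(n); f["fish"]=n=="wrist"; return f
def st():
    s=bot.get_state(); return s["position"],R.from_rotvec(s["eef_rot"]),s
E
python3 - <<'E'
from h import *
np.set_printoptions(precision=1,suppress=True)
p,r,s=st();print(r.as_matrix())
f=grab("top")
print("cells",cast(f,[(345,224),(370,216)],73)); print("bores",cast(f,[(172,232),(196,228)],50)); print("rest",cast(f,[(254,228),(271,219)],62),cast(f,[(243,220),(276,207),(282,227),(250,240)],8))
print("file,clip,perf,comb",cast(f,[(338,148),(252,176),(180,145),(244,133)],0)[:,:2])
g=grab("side")
print("cells",cast(g,[(239,267),(254,291)],73)); print("bores",cast(g,[(204,151),(210,164)],50))
w=grab("wrist");T=w["T"];print(r.as_matrix().T@(T[:3,3]-p), r.as_matrix().T@T[:3,:3])
E
```

```text
[[-0.9  0.4 -0. ]
 [ 0.4  0.9 -0. ]
 [-0.  -0.  -1. ]]
cells [[ 520.1 -228.5   73. ]
 [ 538.8 -291.7   73. ]]
bores [[509.6 215.1  50. ]
 [518.6 152.1  50. ]]
rest [[515.2   0.5  62. ]
 [537.2 -43.5  62. ]] [[538.5  32.2   8. ]
 [571.7 -58.1   8. ]
 [517.4 -72.8   8. ]
 [484.4  14.2   8. ]]
file,clip,perf,comb [[ 732.1 -234.1]
 [ 659.8    5.8]
 [ 753.5  207.1]
 [ 782.7   26. ]]
cells [[ 523.7 -229.2   73. ]
 [ 540.4 -292.1   73. ]]
bores [[513.5 213.7  50. ]
 [521.2 148.7  50. ]]
[ 72.8  -1.2 -91.7] [[ 0.  -1.  -0.3]
 [ 1.   0.  -0. ]
 [ 0.  -0.3  1. ]]
```

```bash
python3 -m jog '{"travel":[[0,0,0],[0,0,0],[0,0,0],[0,0,0],[0,0,0],[0,0,0]],"delta_rot":[[0,0,0.925],[0,0,0.925],[0,0,0.925],[0,0,0.925],[0,0,0.925],[0,0,0.925]],"grip":[1,1,1,1,1,1]}'
python3 -m jog '{"travel":[[-0.292,0.083,0.04],[-0.292,0.083,0.04],[-0.292,0.083,0.04],[-0.292,0.083,0.04],[-0.292,0.083,0.04]],"delta_rot":[[0,0,0],[0,0,0],[0,0,0],[0,0,0],[0,0,0]],"grip":[1,1,1,1,1]}'
python3 -m jog '{"travel":[[-0.292,0.083,0.04],[-0.292,0.083,0.04],[-0.292,0.083,0.04],[-0.292,0.083,0.04],[-0.292,0.083,0.04],[0,0,0],[0,0,0]],"delta_rot":[[0,0,0],[0,0,0],[0,0,0],[0,0,0],[0,0,0],[0,0,0],[0,0,0]],"grip":[1,1,1,1,1,1,1]}'
cat > look.py <<'E'
from h import *; import sys,pickle
f=grab("wrist"); p,r,s=st(); n=sys.argv[1]
cv2.imwrite(f"pics/{n}.png",f["image"]); pickle.dump((f,p,r.as_matrix()),open(n+".pkl","wb"))
print(s["clock"],p.round(1),r.as_matrix().round(3).tolist(),s["joints"].round(2))
E
python3 look.py light
```

```text
clock: 0.9
position: [266.6, 565.2, 292.2]
eef_rot: [-1.875, -2.521, 0.0]
force: [0.3, -0.1, -0.0]
gripper_width: 0.997
gripper_force: 0.0
clock: 1.4
position: [391.1, 372.5, 262.2]
eef_rot: [-1.868, -2.526, -0.001]
force: [0.4, 1.1, -0.2]
gripper_width: 0.999
gripper_force: 0.0
clock: 2.1
position: [514.3, 182.2, 232.1]
eef_rot: [-1.871, -2.524, 0.0]
force: [-1.0, 0.2, -0.4]
gripper_width: 1.002
gripper_force: 0.0
2.15 [513.8 183.6 232.2] [[-0.293, 0.956, -0.0], [0.956, 0.293, 0.0], [0.001, -0.0, -1.0]] [-0.72  0.2   0.33  1.77 -0.07  1.18 -0.07]
```

```bash

python3 -m jog '{"travel":[[-0.265,-0.061,0],[-0.265,-0.061,0],[-0.265,-0.061,0],[-0.265,-0.061,0],[-0.265,-0.061,0],[0,0,0],[0,0,0]],"delta_rot":[[0,0,0],[0,0,0],[0,0,0],[0,0,0],[0,0,0],[0,0,0],[0,0,0]],"grip":[1,1,1,1,1,1,1]}'>/dev/null
python3 look.py rest
python3 -m jog '{"travel":[[-0.305,-0.09,0],[-0.305,-0.09,0],[-0.305,-0.09,0],[-0.305,-0.09,0],[-0.305,-0.09,0],[0,0,0],[0,0,0]],"delta_rot":[[0,0,0],[0,0,0],[0,0,0],[0,0,0],[0,0,0],[0,0,0],[0,0,0]],"grip":[1,1,1,1,1,1,1]}'>/dev/null
python3 look.py dock
python3 - <<'E'
import cv2,numpy as np
a=[cv2.imread(f"pics/{n}.png") for n in("light","rest","dock")]
cv2.imwrite("pics/m1.png",np.vstack([np.hstack([a[0][:300,56:456],a[1][:300,56:456]]),np.hstack([a[2][:300,56:456],a[2][:300,56:456]*0])]))
E
```

```text
2.9 [528.6 -18.5 232.3] [[-0.295, 0.955, 0.0], [0.955, 0.295, 0.001], [0.001, 0.0, -1.0]] [-0.48  0.17  0.48  1.82 -0.08  1.18  0.32]
3.65 [ 532.1 -256.6  231.8] [[-0.296, 0.955, -0.0], [0.955, 0.296, 0.001], [0.001, 0.0, -1.0]] [-0.13  0.33  0.62  1.66 -0.2   1.21  0.83]
```

View pics/m1.png

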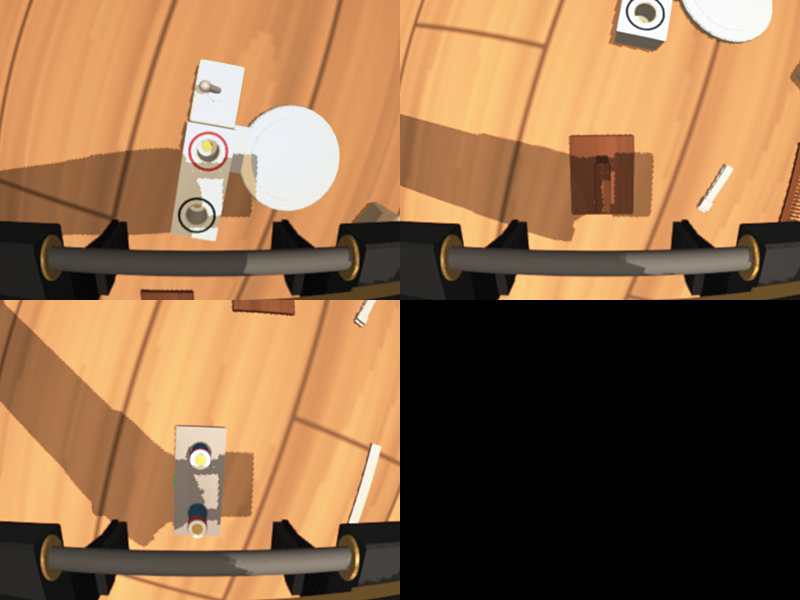

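```bash
python3 - <<'E'
from h import *; import pickle
np.set_printoptions(precision=1,suppress=True)
f,p,r=pickle.load(open("light.pkl","rb")); im=f["image"]; hsv=cv2.cvtColor(im,cv2.COLOR_BGR2HSV)
b,g,rr=[im[...,i].astype(int) for i in range(3)]
def ring(m,c,R=28):
    yy,xx=np.nonzero(m); k=np.hypot(xx-c[0],yy-c[1])<R; w=cast(f,np.c_[xx[k],yy[k]],50)[:,:2]
    (cx,cy),rad=cv2.minEnclosingCircle(w.astype(np.float32)); print("ring",cx,cy,rad,w.mean(0),k.sum())
ring((rr>120)&(g<80)&(b<80),(264,150)); ring((rr<70)&(g<70)&(b<70),(252,215),20)
c1=cv2.resize(im[120:245,200:310],None,fx=3.4,fy=3.4,interpolation=cv2.INTER_NEAREST)
d=pickle.load(open("dock.pkl","rb"))[0]["image"]; c2=cv2.resize(d[120:245,200:310],None,fx=3.4,fy=3.4,interpolation=cv2.INTER_NEAREST)
cv2.imwrite("pics/m2.png",np.hstack([c1,c2]))
e=pickle.load(open("rest.pkl","rb"))[0]["image"]; cv2.imwrite("pics/m3.png",cv2.resize(e[120:230,210:310],None,fx=5,fy=5,interpolation=cv2.INTER_NEAREST))
E
```

```text
ring 510.8364562988281 217.17282104492188 17.977725982666016 [511.6 212.1] 131
ring 518.678466796875 153.97056579589844 17.98024559020996 [516.5 156.4] 126
```

View pics/m2.png

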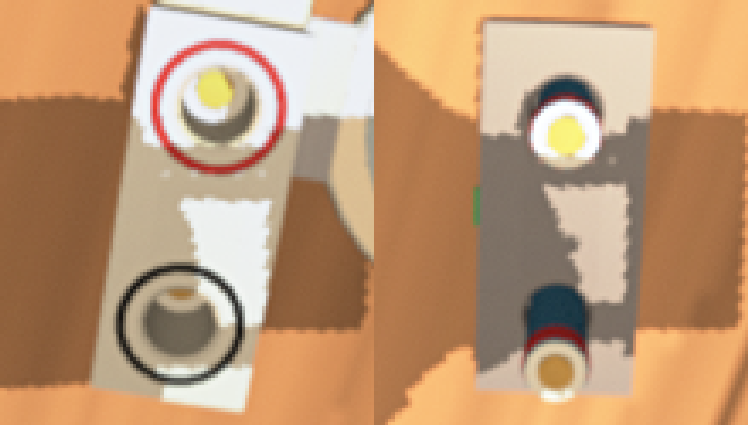

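View pics/m3.png

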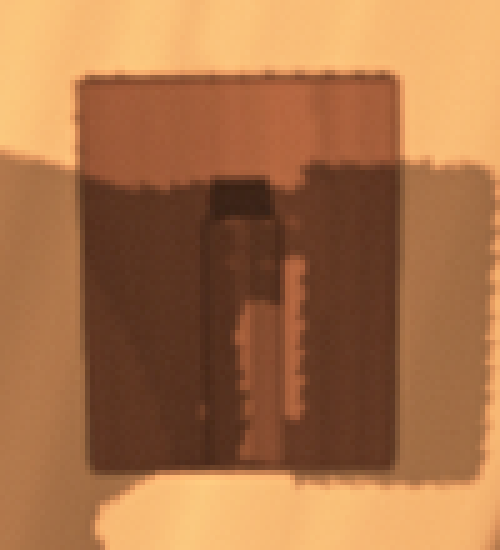

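```bash
python3 - <<'E'
from h import *; import pickle
np.set_printoptions(precision=1,suppress=True)
f,p,r=pickle.load(open("dock.pkl","rb"))
px=lambda u,v,x0,y0,s:((u+.5)/s+x0-.5,(v+.5)/s+y0-.5)
print("btn",cast(f,[px(193.5,137,200,120,3.4),px(182,372,200,120,3.4)],73))
print("disc",cast(f,[px(192,133,200,120,3.4),px(183,368,200,120,3.4)],71.5))
print("dock corners",cast(f,[px(108,20,200,120,3.4),px(280,27,200,120,3.4),px(258,392,200,120,3.4),px(104,390,200,120,3.4)],28))
f,p,r=pickle.load(open("rest.pkl","rb"))
c=cast(f,[px(80,79,210,120,5),px(398,77,210,120,5),px(396,470,210,120,5),px(90,471,210,120,5)],8);print("foot",c,c.mean(0))
c=cast(f,[px(209,218,210,120,5),px(280,218,210,120,5),px(284,463,210,120,5),px(205,463,210,120,5)],62);print("rail",c,c.mean(0))
E
```

```text
btn [[ 522.8 -228.9   73. ]
 [ 538.6 -290.3   73. ]]
disc [[ 522.2 -228.2   71.5]
 [ 538.7 -289.7   71.5]]
dock corners [[ 491.1 -210.1   28. ]
 [ 539.5 -197.3   28. ]
 [ 568.9 -308.    28. ]
 [ 521.8 -321.9   28. ]]
foot [[483.9  15.    8. ]
 [548.4  35.4   8. ]
 [576.2 -48.5   8. ]
 [510.  -69.1   8. ]] [529.6 -16.8   8. ]
rail [[516.9   3.5  62. ]
 [529.    7.3  62. ]
 [543.7 -36.7  62. ]
 [529.6 -41.   62. ]] [529.8 -16.7  62. ]
```

```bash
cat > go.py <<'E'
# usage: go.py gx gy gz [dxyaw...] : tool-frame shift (units) bringing grasp point (51 ahead) to target
from h import *; import sys
g=np.array([float(a) for a in sys.argv[1:4]]); p,r,s=st(); M=r.as_matrix()
cur=p+51*M[:,2]; d=M.T@(g-cur); n=np.linalg.norm(d)
print("clock",s["clock"],"tcp",p.round(1),"grasp",cur.round(1),"joints",s["joints"].round(2)); print("R",M.round(3).tolist())
print("mm",d.round(1),"norm",n.round(1),"units",(d/150).round(4),"rows",n/50,"w",s["gripper_width"],s["gripper_force"],s["force"].round(1))
E
python3 -m jog '{"travel":[[0,0,0],[0,0,0],[0,0,0],[0,0,0],[0,0,0],[0,0,0]],"delta_rot":[[0,-0.873,0],[0,-0.873,0],[0,-0.873,0],[0,-0.873,0],[0,-0.873,0],[0,-0.873,0]],"grip":[1,1,1,1,1,1]}' 8
python3 go.py 522.3 -228.5 113; python3 go.py 522.3 -228.5 53
```

```text
clock: 4.25
position: [532.8, -255.1, 232.6]
eef_rot: [1.444, 1.964, -0.596]
force: [-0.4, -0.7, -1.1]
gripper_width: 1.0
gripper_force: 0.0
clock 4.25 tcp [ 532.8 -255.1  232.6] grasp [ 543.8 -289.6  196.6] joints [-0.65  0.17  0.75  2.04  0.86  0.85 -0.17]
R [[-0.209, 0.954, 0.216], [0.673, 0.3, -0.676], [-0.71, 0.004, -0.705]]
mm [104.9  -2.6  13. ] norm 105.8 units [ 0.6996 -0.017   0.0865] rows 2.115460814776801 w 1.0003202197438985 0.0 [-0.4 -0.7 -1.1]
clock 4.25 tcp [ 532.8 -255.1  232.6] grasp [ 543.8 -289.6  196.6] joints [-0.65  0.17  0.75  2.04  0.86  0.85 -0.17]
R [[-0.209, 0.954, 0.216], [0.673, 0.3, -0.676], [-0.71, 0.004, -0.705]]
mm [147.5  -2.8  55.2] norm 157.6 units [ 0.9835 -0.0187  0.3683] rows 3.1510653670668463 w 1.0003202197438985 0.0 [-0.4 -0.7 -1.1]
```

```bash
python3 -m jog '{"travel":[[0.233,-0.006,0.029],[0.233,-0.006,0.029],[0.233,-0.006,0.029],[0,0,0],[0,0,0]],"delta_rot":[[0,0,0],[0,0,0],[0,0,0],[0,0,0],[0,0,0]],"grip":[1,1,1,1,1]}' >/dev/null
python3 -m jog '{"travel":[[0.07,0,0.07],[0.07,0,0.07],[0.07,0,0.07],[0.07,0,0.07],[0,0,0],[0,0,0]],"delta_rot":[[0,0,0],[0,0,0],[0,0,0],[0,0,0],[0,0,0],[0,0,0]],"grip":[1,1,0.6,0.6,0.6,0.6]}' >/dev/null
python3 go.py 522.3 -228.5 53; python3 look.py g1; python3 - <<'E'
from h import *
f=grab("side"); cv2.imwrite("pics/s1.png",cv2.resize(f["image"][190:340,180:330],None,fx=4,fy=4))
a=cv2.imread("pics/g1.png"); b=cv2.imread("pics/s1.png"); cv2.imwrite("pics/m4.png",np.hstack([cv2.resize(a[:,100:400],(400,512)),cv2.resize(b,(400,512))]))
E
```

```text
clock 5.35 tcp [ 510.2 -197.7   90.5] grasp [ 520.8 -232.2   54.4] joints [-0.7   0.43  0.69  2.17  0.91  0.65 -0.53]
R [[-0.207, 0.956, 0.208], [0.676, 0.293, -0.676], [-0.708, 0.001, -0.707]]
mm [ 3.2  2.5 -1.2] norm 4.2 units [ 0.0213  0.0167 -0.008 ] rows 0.08475773647466718 w 0.7208262733616353 0.0 [-0.2  0.8  0.6]
5.4 [ 510.3 -197.7   90.6] [[-0.206, 0.956, 0.209], [0.676, 0.293, -0.676], [-0.707, 0.002, -0.707]] [-0.7   0.43  0.69  2.17  0.91  0.65 -0.54]
```

View pics/m4.png

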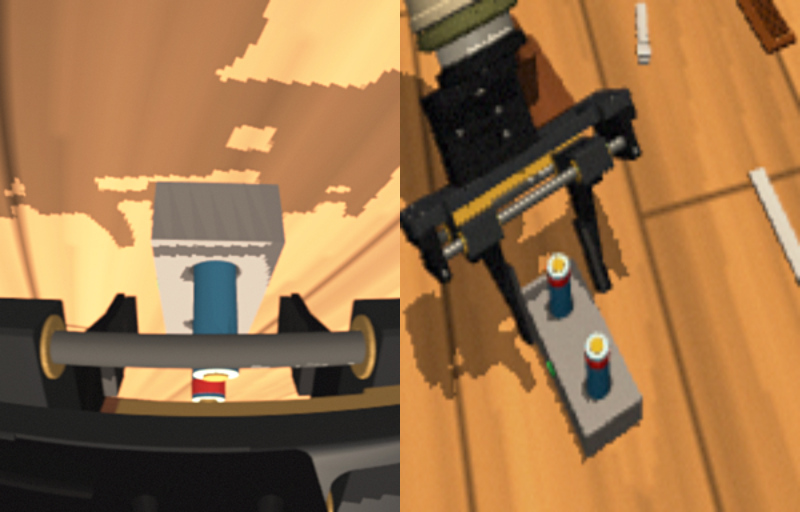

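The wrist and side views show the open fingers straddling the left cell, clear of the dock. I'll centre on it and grip.

```bash
python3 -m jog '{"travel":[[0.021,0.017,-0.008],[0,0,0],[0,0,0],[0,0,0],[0,0,0],[0,0,0],[0,0,0],[0,0,0]],"delta_rot":[[0,0,0],[0,0,0],[0,0,0],[0,0,0],[0,0,0],[0,0,0],[0,0,0],[0,0,0]],"grip":[0.6,0.6,0,0,0,0,0,0]}' 25
python3 go.py 522.3 -228.5 53;python3 go.py 522.3 -228.5 150
```

```text
clock: 6.25
position: [511.0, -194.0, 88.0]
eef_rot: [1.452, 1.964, -0.602]
force: [-0.3, 0.2, -0.3]
gripper_width: 0.197
gripper_force: 24.9
clock 6.25 tcp [ 511. -194.   88.] grasp [ 521.6 -228.5   52. ] joints [-0.71  0.44  0.69  2.17  0.9   0.65 -0.54]
R [[-0.207, 0.956, 0.207], [0.676, 0.293, -0.676], [-0.707, -0.0, -0.707]]
mm [-0.9  0.7 -0.6] norm 1.2 units [-0.006   0.0044 -0.0038] rows 0.024978633361832054 w 0.19668457768444 24.872607244178653 [-0.3  0.2 -0.3]
clock 6.25 tcp [ 511. -194.   88.] grasp [ 521.6 -228.5   52. ] joints [-0.71  0.44  0.69  2.17  0.9   0.65 -0.54]
R [[-0.207, 0.956, 0.207], [0.676, 0.293, -0.676], [-0.707, -0.0, -0.707]]
mm [-69.5   0.7 -69.1] norm 98.0 units [-0.4633  0.0044 -0.461 ] rows 1.96077650268613 w 0.19668457768444 24.872607244178653 [-0.3  0.2 -0.3]
```

```bash
python3 -m jog '{"travel":[[-0.1,0,-0.1],[-0.1,0,-0.1],[-0.15,0,-0.15],[-0.15,0,-0.15],[-0.1,0,-0.1]],"delta_rot":[[0,0,0],[0,0,0],[0,0,0],[0,0,0],[0,0,0]],"grip":[0,0,0,0,0]}' 
python3 -m jog '{"travel":[[0,0,0],[0,0,0],[0,0,0],[0,0,0],[0,0,0],[0,0,0]],"delta_rot":[[0,0.873,0],[0,0.873,0],[0,0.873,0],[0,0.873,0],[0,0.873,0],[0,0.873,0]],"grip":[0,0,0,0,0,0]}' >/dev/null
python3 -m jog '{"travel":[[0,0,0],[0,0,0],[0,0,0],[0,0,0],[0,0,0],[0,0,0],[0,0,0]],"delta_rot":[[0,0.873,0],[0,0.873,0],[0,0.873,0],[0,0.873,0],[0,0.873,0],[0,0.873,0],[0,0,0]],"grip":[0,0,0,0,0,0,0]}' >/dev/null
python3 go.py 533.1 -27.8 130;python3 go.py 533.1 -27.8 70
```

```text
clock: 6.75
position: [511.1, -194.2, 217.1]
eef_rot: [1.453, 1.963, -0.6]
force: [0.9, 0.2, -0.9]
gripper_width: 0.198
gripper_force: 24.9
clock 8.05 tcp [ 509.9 -195.6  212.5] grasp [ 499.3 -161.   176.6] joints [ 0.13  0.66  0.59  1.47 -0.74  1.84  1.11]
R [[-0.201, 0.957, -0.209], [0.674, 0.29, 0.679], [0.711, -0.005, -0.703]]
mm [ 49.8  71.2 116.2] norm 145.1 units [0.3323 0.4748 0.7744] rows 2.901835007949948 w 0.20174478985850086 24.883831338956952 [ 0.4  0.  -1.5]
clock 8.05 tcp [ 509.9 -195.6  212.5] grasp [ 499.3 -161.   176.6] joints [ 0.13  0.66  0.59  1.47 -0.74  1.84  1.11]
R [[-0.201, 0.957, -0.209], [0.674, 0.29, 0.679], [0.711, -0.005, -0.703]]
mm [  7.2  71.5 158.4] norm 173.9 units [0.048  0.4768 1.0558] rows 3.478457460816185 w 0.20174478985850086 24.883831338956952 [ 0.4  0.  -1.5]
```

```bash
python3 -m jog '{"travel":[[0.083,0.119,0.194],[0.083,0.119,0.194],[0.083,0.119,0.194],[0.083,0.119,0.194],[0,0,0],[0,0,0]],"delta_rot":[[0,0,0],[0,0,0],[0,0,0],[0,0,0],[0,0,0],[0,0,0]],"grip":[0,0,0,0,0,0]}' >/dev/null
python3 go.py 533.1 -27.8 80; python3 look.py r1; python3 - <<'E'
from h import *
f=grab("side"); b=cv2.resize(f["image"][140:260,160:280],None,fx=4,fy=4)
a=cv2.imread("pics/r1.png"); cv2.imwrite("pics/m5.png",np.hstack([cv2.resize(a[:,100:400],(400,512)),cv2.resize(b,(400,512))]))
E
```

```text
clock 8.65 tcp [544.9 -59.5 168.6] grasp [534.2 -25.2 132.5] joints [-0.06  0.62  0.52  1.6  -0.83  1.65  0.99]
R [[-0.21, 0.955, -0.208], [0.677, 0.296, 0.674], [0.706, 0.001, -0.709]]
mm [-38.6  -1.9  35.6] norm 52.5 units [-0.2571 -0.0127  0.2376] rows 1.0509806693569061 w 0.19248765223217684 24.883929966017604 [ 0.2 -1.  -0.7]
8.7 [544.8 -60.9 168.8] [[-0.209, 0.956, -0.207], [0.678, 0.294, 0.674], [0.705, 0.001, -0.709]] [-0.06  0.62  0.52  1.6  -0.83  1.65  0.99]
```

View pics/m5.png

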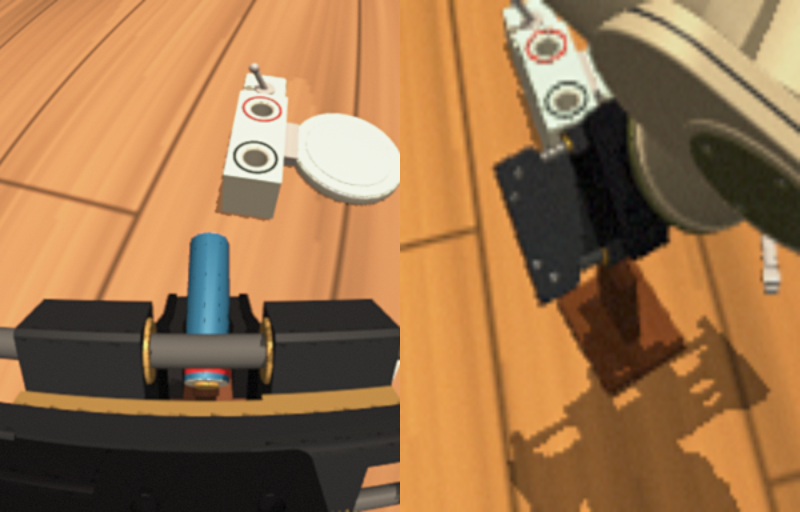

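The wrist view shows the cell held horizontally over the rest, minus end towards the light and red band near the palm. I'll lower it.

```bash
python3 -m jog '{"travel":[[-0.065,-0.003,0.06],[-0.065,-0.003,0.06],[-0.065,-0.003,0.06],[-0.065,-0.003,0.06],[0,0,0],[0,0,0]],"delta_rot":[[0,0,0],[0,0,0],[0,0,0],[0,0,0],[0,0,0],[0,0,0]],"grip":[0,0,0,0,0,0]}'
python3 go.py 533.1 -27.8 70
```

```text
clock: 9.35
position: [543.6, -63.3, 114.8]
eef_rot: [-1.452, -1.963, -0.601]
force: [-0.2, -0.6, -0.4]
gripper_width: 0.199
gripper_force: 24.9
clock 9.35 tcp [543.6 -63.3 114.8] grasp [533.  -28.8  78.8] joints [-0.04  0.7   0.5   1.62 -0.85  1.59  1.05]
R [[-0.206, 0.956, -0.208], [0.676, 0.293, 0.676], [0.708, -0.001, -0.707]]
mm [-5.6  0.4  6.9] norm 8.8 units [-0.0371  0.0026  0.0458] rows 0.17695351342306037 w 0.19888857372270116 24.88387939389213 [-0.2 -0.6 -0.4]
```

```bash
python3 -m jog '{"travel":[[-0.019,0.003,0.023],[-0.009,0,0.012],[0,0,0],[0,0,0]],"delta_rot":[[0,0,0],[0,0,0],[0,0,0],[0,0,0]],"grip":[0,0,0,0]}'
python3 -m jog '{"travel":[[-0.005,0,0.005],[-0.005,0,0.005],[0,0,0]],"delta_rot":[[0,0,0],[0,0,0],[0,0,0]],"grip":[0,0,0]}'
python3 go.py 533.1 -27.8 69.5
```

```text
clock: 9.75
position: [544.0, -62.3, 108.7]
eef_rot: [-1.452, -1.964, -0.602]
force: [-0.5, 0.4, -0.7]
gripper_width: 0.196
gripper_force: 24.9
clock: 10.05
position: [543.9, -62.3, 106.3]
eef_rot: [-1.452, -1.964, -0.602]
force: [1.0, -0.4, -0.7]
gripper_width: 0.2
gripper_force: 24.9
clock 10.05 tcp [543.9 -62.3 106.3] grasp [533.3 -27.8  70.3] joints [-0.04  0.71  0.5   1.63 -0.86  1.58  1.06]
R [[-0.207, 0.956, -0.207], [0.676, 0.293, 0.676], [0.707, -0.0, -0.707]]
mm [-0.5 -0.2  0.6] norm 0.8 units [-0.0034 -0.0015  0.0041] rows 0.016596675694259617 w 0.1997875712422078 24.883854263462126 [ 1.  -0.4 -0.7]
```

```bash
python3 -m jog '{"travel":[[-0.004,0,0.004],[0,0,0]],"delta_rot":[[0,0,0],[0,0,0]],"grip":[0,0]}'
python3 -m jog '{"travel":[[-0.004,0,0.004],[0,0,0]],"delta_rot":[[0,0,0],[0,0,0]],"grip":[0,0]}'
```

```text
clock: 10.25
position: [544.1, -62.3, 105.8]
eef_rot: [-1.452, -1.964, -0.602]
force: [0.6, 1.0, 1.8]
gripper_width: 0.199
gripper_force: 24.9
clock: 10.45
position: [544.2, -62.3, 105.5]
eef_rot: [-1.451, -1.964, -0.603]
force: [-0.5, -0.6, 6.9]
gripper_width: 0.196
gripper_force: 24.8
```

```bash
python3 -m jog '{"travel":[[0,0,0],[0,0,0],[0,0,0],[0,0,0],[0,0,0],[0,0,0]],"delta_rot":[[0,0,0],[0,0,0],[0,0,0],[0,0,0],[0,0,0],[0,0,0]],"grip":[0.3,0.3,0.6,0.6,0.6,0.6]}'
python3 -m jog '{"travel":[[0,0,-0.1],[0,0,-0.2],[0,0,-0.3],[0,0,-0.3],[0,0,0],[0,0,0]],"delta_rot":[[0,0,0],[0,0,0],[0,0,0],[0,0,0],[0,0,0],[0,0,0]],"grip":[0.6,0.6,0.6,0.6,0.6,0.6]}'
python3 look.py r2
```

```text
clock: 11.05
position: [543.9, -62.3, 104.7]
eef_rot: [-1.452, -1.964, -0.602]
force: [0.2, 0.2, 0.7]
gripper_width: 0.555
gripper_force: 0.0
clock: 11.65
position: [572.1, -155.2, 201.1]
eef_rot: [-1.455, -1.965, -0.602]
force: [-0.5, 1.8, -0.6]
gripper_width: 0.601
gripper_force: 0.0
11.7 [ 571.9 -153.9  200.2] [[-0.207, 0.956, -0.207], [0.676, 0.293, 0.676], [0.707, -0.0, -0.707]] [ 0.08  0.72  0.55  1.38 -0.81  1.81  1.02]
```

View pics/r2.png

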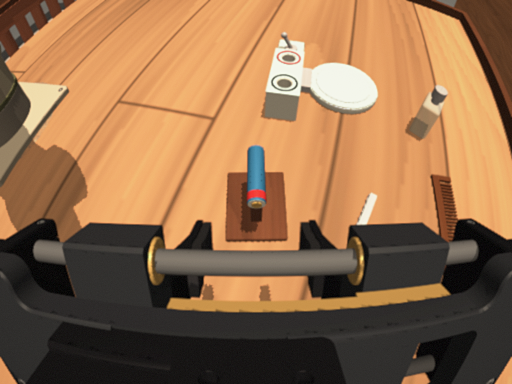

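Wrist view: the cell lies in the groove, minus end at about (256,148) towards the light and red plus end at (257,200). I'll swing to the other tilt and check its position along the groove.

```bash
python3 - <<'E'
from h import *; import pickle
np.set_printoptions(precision=1,suppress=True)
f,p,r=pickle.load(open("r2.pkl","rb")); im=f["image"].astype(int)
m=(im[...,0]>im[...,2]+30); m[:, :225]=0; m[:,290:]=0; m[:130]=0; m[225:]=0
yy,xx=np.nonzero(m); k=yy==yy.min(); print("blue rows",yy.min(),yy.max(),"top col",xx[k].mean(),"mid",[xx[yy==y].mean() for y in (155,165,175)])
u=np.array([-.296,.955,0]); c=np.array([529.7,-16.8,69.5])
print(project(f,[c+32.5*u+[0,0,9],c+32.5*u-[0,0,9],c-31*u+[0,0,9],c]))
E
python3 -m jog '{"travel":[[0,0,0],[0,0,0],[0,0,0],[0,0,0],[0,0,0],[0,0,0]],"delta_rot":[[0,-0.873,0],[0,-0.873,0],[0,-0.873,0],[0,-0.873,0],[0,-0.873,0],[0,-0.873,0]],"grip":[0.6,0.6,0.6,0.6,0.6,0.6]}' >/dev/null
python3 -m jog '{"travel":[[0,0,0],[0,0,0],[0,0,0],[0,0,0],[0,0,0],[0,0,0],[0,0,0]],"delta_rot":[[0,-0.873,0],[0,-0.873,0],[0,-0.873,0],[0,-0.873,0],[0,-0.873,0],[0,-0.873,0],[0,0,0]],"grip":[0.6,0.6,0.6,0.6,0.6,0.6,0.6]}' >/dev/null
python3 go.py 524.6 -0.1 120;python3 go.py 524.6 -0.1 69.5
```

```text
blue rows 146 201 top col 255.5 mid [np.float64(255.5), np.float64(255.5), np.float64(256.0)]
[[256.  142.6]
 [256.  153. ]
 [256.4 197.1]
 [256.2 173.9]]
clock 13.0 tcp [ 571.4 -149.4  197.7] grasp [ 582.1 -183.9  161.8] joints [-1.1   0.5   1.13  1.99  0.45  0.77 -0.07]
R [[-0.216, 0.954, 0.209], [0.671, 0.3, -0.678], [-0.709, -0.006, -0.705]]
mm [ 165.4    0.6 -107.2] norm 197.1 units [ 1.1027  0.0039 -0.7145] rows 3.941683732691465 w 0.5972453087543002 0.0 [ 0.2  0.4 -0.3]
clock 13.0 tcp [ 571.4 -149.4  197.7] grasp [ 582.1 -183.9  161.8] joints [-1.1   0.5   1.13  1.99  0.45  0.77 -0.07]
R [[-0.216, 0.954, 0.209], [0.671, 0.3, -0.678], [-0.709, -0.006, -0.705]]
mm [201.2   0.9 -71.6] norm 213.6 units [ 1.3414  0.0058 -0.4771] rows 4.27128999076547 w 0.5972453087543002 0.0 [ 0.2  0.4 -0.3]
```

```bash
python3 -m jog '{"travel":[[0.217,0.001,-0.139],[0.217,0.001,-0.139],[0.217,0.001,-0.139],[0.217,0.001,-0.139],[0.217,0.001,-0.139],[0,0,0],[0,0,0]],"delta_rot":[[0,0,0],[0,0,0],[0,0,0],[0,0,0],[0,0,0],[0,0,0],[0,0,0]],"grip":[0.6,0.6,0.6,0.6,0.6,0.6,0.6]}' >/dev/null
python3 go.py 525.7 -3.9 69.5
```

```text
clock 13.7 tcp [517.2  27.3 158.6] grasp [527.7  -7.  122.4] joints [-1.42  0.56  1.08  2.02  0.36  0.95 -0.32]
R [[-0.209, 0.956, 0.206], [0.678, 0.294, -0.674], [-0.705, -0.002, -0.709]]
mm [39.8 -0.9 35. ] norm 53.0 units [ 0.2655 -0.006   0.2333] rows 1.060409107921186 w 0.6016384425148339 0.0 [-1.2 -0.6 -0.2]
```

```bash
python3 -m jog '{"travel":[[0.066,-0.001,0.058],[0.066,-0.001,0.058],[0.066,-0.001,0.058],[0.066,-0.001,0.058],[0,0,0],[0,0,0]],"delta_rot":[[0,0,0],[0,0,0],[0,0,0],[0,0,0],[0,0,0],[0,0,0]],"grip":[0.6,0.6,0.6,0.6,0.6,0.6]}'
python3 go.py 525.7 -3.9 69.5
```

```text
clock: 14.3
position: [515.7, 29.7, 106.0]
eef_rot: [1.452, 1.964, -0.603]
force: [-0.1, -0.2, 0.1]
gripper_width: 0.6
gripper_force: 0.0
clock 14.3 tcp [515.7  29.7 106. ] grasp [526.3  -4.8  70. ] joints [-1.36  0.66  1.    2.04  0.31  0.86 -0.36]
R [[-0.207, 0.956, 0.207], [0.675, 0.293, -0.677], [-0.708, -0.001, -0.706]]
mm [ 1.1 -0.3 -0.4] norm 1.2 units [ 0.0074 -0.0018 -0.0027] rows 0.02421841102834237 w 0.6003667550454862 0.0 [-0.1 -0.2  0.1]
```

```bash
python3 -m jog '{"travel":[[0.006,-0.002,-0.003],[0,0,0],[0,0,0],[0,0,0],[0,0,0],[0,0,0]],"delta_rot":[[0,0,0],[0,0,0],[0,0,0],[0,0,0],[0,0,0],[0,0,0]],"grip":[0.6,0,0,0,0,0]}' 25
python3 -m jog '{"travel":[[-0.1,0,-0.1],[-0.1,0,-0.1],[-0.15,0,-0.15],[-0.15,0,-0.15],[-0.15,0,-0.15],[0,0,0]],"delta_rot":[[0,0,0],[0,0,0],[0,0,0],[0,0,0],[0,0,0],[0,0,0]],"grip":[0,0,0,0,0,0]}' 
python3 -m jog '{"travel":[[0,0,0],[0,0,0],[0,0,0],[0,0,0],[0,0,0],[0,0,0]],"delta_rot":[[0,0.873,0],[0,0.873,0],[0,0.873,0],[0,0.873,0],[0,0.873,0],[0,0.873,0]],"grip":[0,0,0,0,0,0]}' >/dev/null
python3 -m jog '{"travel":[[0,0,0],[0,0,0],[0,0,0],[0,0,0],[0,0,0],[0,0,0],[0,0,0]],"delta_rot":[[0,0.873,0],[0,0.873,0],[0,0.873,0],[0,0.873,0],[0,0.873,0],[0,0.873,0],[0,0,0]],"grip":[0,0,0,0,0,0,0]}' >/dev/null
python3 go.py 518.7 154 160; python3 look.py b1
```

```text
clock: 14.9
position: [515.2, 31.0, 105.9]
eef_rot: [1.452, 1.964, -0.602]
force: [-0.1, 0.3, 0.0]
gripper_width: 0.229
gripper_force: 0.0
clock: 15.5
position: [516.4, 31.1, 246.5]
eef_rot: [1.455, 1.963, -0.596]
force: [-0.3, -0.0, -1.2]
gripper_width: 0.195
gripper_force: 25.0
clock 16.8 tcp [514.7  28.5 241. ] grasp [504.1  63.  205. ] joints [-0.47  0.5   0.86  1.73 -0.93  1.72  0.9 ]
R [[-0.199, 0.958, -0.207], [0.677, 0.288, 0.678], [0.709, -0.005, -0.705]]
mm [26.8 40.3 90.4] norm 102.5 units [0.1784 0.2689 0.6025] rows 2.050371052480827 w 0.19453632298241444 24.99465244822204 [-0.  -0.2 -1.3]
16.85 [515.   29.3 241.6] [[-0.202, 0.957, -0.207], [0.679, 0.289, 0.675], [0.706, -0.004, -0.709]] [-0.47  0.5   0.86  1.73 -0.93  1.72  0.9 ]
```

View pics/b1.png

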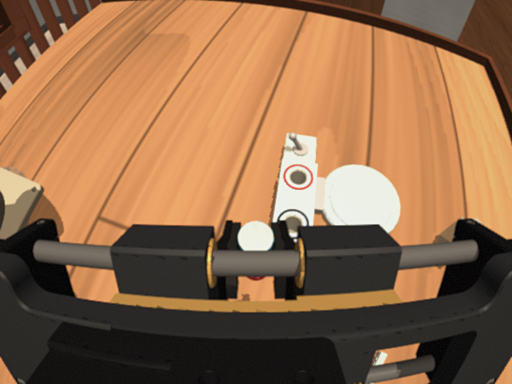

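```bash
python3 - <<'E'
from h import *; import pickle
np.set_printoptions(precision=1,suppress=True)
f,p,M=pickle.load(open("b1.pkl","rb")); im=f["image"].astype(int)
m=(im.min(2)>170); m[:215]=0;m[260:]=0;m[:,:235]=0;m[:,278:]=0
yy,xx=np.nonzero(m); print("disc",xx.min(),xx.max(),yy.min(),yy.max())
up=np.array([0,0,1]); g=p+51*M[:,2]; e=M[:,1]; n=M[:,0]*1.; h=np.cross(e,up)
for t in(-8,-4,0,4,8):
  ax=np.cos(np.radians(t))*up+np.sin(np.radians(t))*h; side=np.cross(ax,e)
  for L in(10,14.5,19): 
    c=g+L*ax; q=project(f,[c,c+9*side,c-9*side,c+9*e,c-9*e]); print(t,L,q.ravel())
cv2.imwrite("pics/b1c.png",cv2.resize(f["image"][205:300,195:315],None,fx=6,fy=6,interpolation=cv2.INTER_NEAREST))
E
```

```text
disc 238 277 215 249
-8 10 [258.  238.2 257.9 223.2 258.1 254.2 275.7 238.1 240.2 238.2]
-8 14.5 [258.  233.9 257.9 218.6 258.1 250.2 276.2 233.8 239.8 233.9]
-8 19 [258.  229.3 257.9 213.7 258.1 245.9 276.7 229.2 239.3 229.3]
-4 10 [258.  239.5 257.9 223.7 258.1 256.  275.8 239.4 240.2 239.5]
-4 14.5 [258.  235.7 257.9 219.6 258.1 252.6 276.3 235.6 239.7 235.7]
-4 19 [258.  231.7 257.9 215.4 258.1 249.1 276.8 231.6 239.2 231.7]
0 10 [258.  240.7 257.9 224.4 258.1 257.7 275.8 240.6 240.2 240.7]
0 14.5 [258.  237.6 257.9 220.9 258.1 255.1 276.3 237.5 239.7 237.6]
0 19 [258.  234.3 257.9 217.2 258.1 252.2 276.9 234.2 239.2 234.3]
4 10 [258.  242.1 257.9 225.2 258.1 259.4 275.8 241.9 240.2 242. ]
4 14.5 [258.  239.6 258.  222.3 258.1 257.4 276.4 239.4 239.7 239.5]
4 19 [258.  236.9 258.  219.2 258.1 255.3 276.9 236.8 239.1 236.9]
8 10 [258.  243.4 258.  226.2 258.1 261.  275.9 243.3 240.1 243.4]
8 14.5 [258.  241.6 258.  223.9 258.1 259.7 276.4 241.4 239.6 241.5]
8 19 [258.1 239.6 258.  221.4 258.1 258.3 277.  239.5 239.1 239.6]
```

View pics/b1c.png

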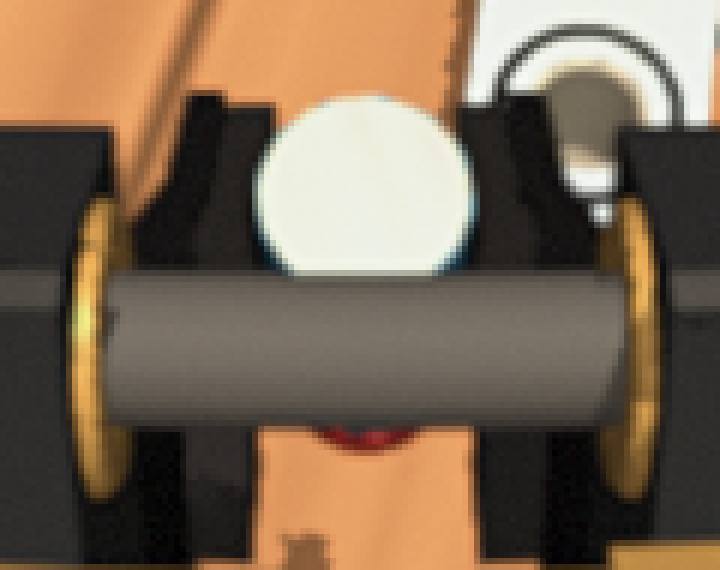

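```bash
python3 - <<'E'
from h import *; import pickle
np.set_printoptions(precision=1,suppress=True)
f,p,M=pickle.load(open("b1.pkl","rb"))
up=np.array([0,0,1]); g=p+51*M[:,2]; e=M[:,1]; h=np.cross(e,up)
for t in(-6,-3,0,3,6):
  ax=np.cos(np.radians(t))*up+np.sin(np.radians(t))*h; side=np.cross(ax,e); c=g-49*ax
  print(t,project(f,[c,c+9*side,c-9*side]).ravel())
im=f["image"].astype(int)
for n in("r1","r2"):
  f=pickle.load(open(n+".pkl","rb"))[0]; im=f["image"].astype(int)
  for c,mk in(((285,85) if n=="r2" else (290,118),im.max(2)<90),((288,57) if n=="r2" else (295,82),(im[...,2]>120)&(im[...,1]<90)&(im[...,0]<90))):
    yy,xx=np.nonzero(mk);k=np.hypot(xx-c[0],yy-c[1])<20; w=cast(f,np.c_[xx[k],yy[k]],50)[:,:2]
    if k.sum()>10: print(n,k.sum(),cv2.minEnclosingCircle(w.astype(np.float32)))
E
python3 go.py 520.1 154.4 115
```

```text
-6 [257.9 277.  257.8 264.9 257.9 289.4]
-3 [257.9 273.4 257.8 261.2 257.9 286. ]
0 [257.9 269.9 257.8 257.5 257.9 282.5]
3 [257.8 266.3 257.8 253.8 257.9 279. ]
6 [257.8 262.7 257.8 250.2 257.9 275.5]
r1 42 ((518.8611450195312, 152.19615173339844), 17.71636199951172)
clock 16.85 tcp [515.   29.3 241.6] grasp [504.5  63.7 205.5] joints [-0.47  0.5   0.86  1.73 -0.93  1.72  0.9 ]
R [[-0.202, 0.957, -0.207], [0.679, 0.289, 0.675], [0.706, -0.004, -0.709]]
mm [ -5.4  41.6 122.1] norm 129.1 units [-0.0362  0.2773  0.8138] rows 2.581636225997931 w 0.1994916074754051 24.995216424576938 [-0.4 -0.2 -0.5]
```

```bash
python3 -m jog '{"travel":[[-0.009,0.069,0.203],[-0.009,0.069,0.203],[-0.009,0.069,0.203],[-0.009,0.069,0.203],[0,0,0],[0,0,0],[0,0,0]],"delta_rot":[[0,0,0],[0,0,0],[0,0,0],[0,0,0],[0,0,0],[0,0,0],[0,0,0]],"grip":[0,0,0,0,0,0,0]}' 
python3 go.py 520.1 153.4 105; python3 look.py b2; python3 - <<'E'
from h import *; import pickle
f,p,M=pickle.load(open("b2.pkl","rb")); im=f["image"].astype(int)
mk=(im[...,2]>110)&(im[...,1]<80)&(im[...,0]<80); n,l,s,c=cv2.connectedComponentsWithStats(mk.astype(np.uint8))
for i in range(1,n):
  if s[i,4]>15:
    yy,xx=np.nonzero(l==i); w=cast(f,np.c_[xx,yy],50)[:,:2]; print(s[i],cv2.minEnclosingCircle(w.astype(np.float32)))
E
```

```text
clock: 17.55
position: [530.9, 121.5, 154.8]
eef_rot: [-1.453, -1.967, -0.602]
force: [0.0, -1.3, -0.2]
gripper_width: 0.197
gripper_force: 25.0
clock 17.55 tcp [530.9 121.5 154.8] grasp [520.4 156.  118.7] joints [-0.56  0.6   0.77  1.79 -1.06  1.54  0.91]
R [[-0.209, 0.956, -0.206], [0.677, 0.293, 0.675], [0.706, 0.001, -0.708]]
mm [-11.3  -1.1   8. ] norm 13.9 units [-0.0754 -0.0072  0.0534] rows 0.27805085637754934 w 0.19713130127476144 24.995354237034917 [ 0.  -1.3 -0.2]
17.6 [531.  121.3 154.9] [[-0.208, 0.956, -0.206], [0.677, 0.293, 0.675], [0.706, 0.002, -0.708]] [-0.56  0.6   0.77  1.79 -1.06  1.54  0.91]
[386   0 126  55 198] ((774.27392578125, 727.6256103515625), 156.08740234375)
[264 187  25  36  74] ((513.73779296875, 218.42137145996094), 17.27353286743164)
[246 188  17  32  57] ((502.58966064453125, 215.88841247558594), 15.136367797851562)
[  1 365   7  13  30] ((336.3880615234375, -17.17752456665039), 5.905355930328369)
```

```bash
python3 - <<'E'
from h import *; import pickle
from scipy.optimize import least_squares
f,p,M=pickle.load(open("b2.pkl","rb")); im=f["image"].astype(int)
mk=(im[...,2]>110)&(im[...,1]<90)&(im[...,0]<90); mk[:180]=0;mk[225:]=0;mk[:,:240]=0;mk[:,295:]=0
yy,xx=np.nonzero(mk); w=cast(f,np.c_[xx,yy],50)[:,:2]
print(cv2.minEnclosingCircle(w.astype(np.float32)), least_squares(lambda q:np.hypot(*(w-q[:2]).T)-q[2],[511,217,17.5]).x)
E
python3 -m jog '{"travel":[[-0.037,-0.007,0.027],[-0.037,0,0.027],[0,0,0],[0,0,0]],"delta_rot":[[0,0,0],[0,0,0],[0,0,0],[0,0,0]],"grip":[0,0,0,0]}' 
python3 go.py 520.1 153.4 105
```

```text
((510.9485168457031, 216.44265747070312), 18.072059631347656) [510.87023521 216.50200899  17.29890549]
clock: 18.0
position: [530.2, 119.2, 139.9]
eef_rot: [-1.453, -1.964, -0.601]
force: [-0.2, -0.5, -0.7]
gripper_width: 0.189
gripper_force: 25.0
clock 18.0 tcp [530.2 119.2 139.9] grasp [519.6 153.7 103.9] joints [-0.55  0.62  0.76  1.8  -1.08  1.53  0.93]
R [[-0.206, 0.956, -0.207], [0.676, 0.293, 0.676], [0.707, -0.001, -0.707]]
mm [ 0.5  0.4 -1.1] norm 1.3 units [ 0.0032  0.0025 -0.0074] rows 0.025189704253689688 w 0.18868050832533684 24.995405254885554 [-0.2 -0.5 -0.7]
```

```bash
python3 -m jog '{"travel":[[-0.02,0.002,0.017],[-0.012,0,0.012],[-0.012,0,0.012],[0,0,0]],"delta_rot":[[0,0,0],[0,0,0],[0,0,0],[0,0,0]],"grip":[0,0,0,0]}' 
python3 -m jog '{"travel":[[-0.015,0,0.015],[-0.015,0,0.015],[0,0,0]],"delta_rot":[[0,0,0],[0,0,0],[0,0,0]],"grip":[0,0,0]}' 
```

```text
clock: 18.4
position: [530.5, 119.4, 130.8]
eef_rot: [-1.452, -1.964, -0.601]
force: [-0.0, -0.0, 0.7]
gripper_width: 0.198
gripper_force: 25.0
clock: 18.7
position: [530.4, 119.4, 124.4]
eef_rot: [-1.452, -1.964, -0.601]
force: [1.1, 1.0, -0.8]
gripper_width: 0.197
gripper_force: 25.0
```

```bash
python3 -m jog '{"travel":[[-0.017,0,0.017],[-0.017,0,0.017],[-0.017,0,0.017],[-0.014,0,0.014],[0,0,0],[0,0,0]],"delta_rot":[[0,0,0],[0,0,0],[0,0,0],[0,0,0],[0,0,0],[0,0,0]],"grip":[0,0,0,0,0,0]}' 
```

```text
clock: 19.3
position: [530.6, 119.3, 111.0]
eef_rot: [-1.452, -1.964, -0.602]
force: [-0.1, 0.1, 0.1]
gripper_width: 0.199
gripper_force: 25.0
```

```bash
python3 -m jog '{"travel":[[0,0,0],[0,0,0],[0,0,0],[0,0,0],[0,0,0]],"delta_rot":[[0,0,0],[0,0,0],[0,0,0],[0,0,0],[0,0,0]],"grip":[0.5,0.5,0.5,0.5,0.5]}'
python3 -m jog '{"travel":[[0,0,-0.1],[0,0,-0.2],[0,0,-0.3],[0,0,-0.3],[0,0,0],[0,0,0]],"delta_rot":[[0,0,0],[0,0,0],[0,0,0],[0,0,0],[0,0,0],[0,0,0]],"grip":[0.6,0.6,0.6,0.6,0.6,0.6]}'
python3 look.py c1; python3 - <<'E'
from h import *; import pickle
np.set_printoptions(precision=1,suppress=True)
f,p,M=pickle.load(open("c1.pkl","rb")); im=f["image"].astype(int)
c=np.array([518.7,153.7,0]); print("exp centre seated/unseated",project(f,[c+[0,0,73],c+[0,0,86],c+[0,0,50]]).ravel())
mk=(im[...,0]>im[...,2]+30); n,l,s,cc=cv2.connectedComponentsWithStats(mk.astype(np.uint8))
print([ (s[i],cc[i]) for i in range(1,n) if s[i,4]>40])
# exp blue outline of visible side
up=np.array([0,0,1.]); print(project(f,[c+[-.28*9,0,73]+M[:,0]*0,c+9*np.array([.29,-.957,0])+73*up,c+9*np.array([.29,-.957,0])+50*up,c+9*np.array([.957,.29,0])+73*up,c-9*np.array([.957,.29,0])+73*up]))
E
```

```text
clock: 19.8
position: [530.7, 119.3, 111.1]
eef_rot: [-1.452, -1.964, -0.602]
force: [0.3, 0.3, -0.7]
gripper_width: 0.487
gripper_force: 0.0
clock: 20.4
position: [559.0, 26.5, 207.4]
eef_rot: [-1.455, -1.965, -0.604]
force: [0.0, 0.4, -0.4]
gripper_width: 0.598
gripper_force: 0.0
20.45 [558.6  27.9 206.5] [[-0.207, 0.956, -0.207], [0.676, 0.293, 0.676], [0.707, 0.0, -0.707]] [-0.41  0.63  0.81  1.64 -1.    1.72  0.93]
exp centre seated/unseated [254.7 185.3 254.7 178.3 254.7 196.5]
[(array([248, 192,  15,  14, 158], dtype=int32), array([254.6, 198.4]))]
[[252.2 184.7]
 [254.7 193.4]
 [254.7 204.2]
 [263.9 185.4]
 [245.5 185.3]]
```

Blue side spans rows 192–206 against 193–204 expected, so the black bore's cell is seated. Now the second cell.

```bash
python3 -m jog '{"travel":[[0,0,0],[0,0,0],[0,0,0],[0,0,0],[0,0,0],[0,0,0],[0,0,0]],"delta_rot":[[0,-0.873,0],[0,-0.873,0],[0,-0.873,0],[0,-0.873,0],[0,-0.873,0],[0,-0.873,0],[0,0,0]],"grip":[0.7,0.7,0.7,0.7,0.7,0.7,0.7]}' >/dev/null
python3 go.py 539.5 -290 130
```

```text
clock 21.15 tcp [557.8  33.9 205.4] grasp [557.7  33.9 154.4] joints [-1.05  0.46  1.15  1.79 -0.45  1.19  0.54]
R [[-0.303, 0.953, -0.001], [0.953, 0.303, -0.001], [-0.001, -0.002, -1.0]]
mm [-303.1 -115.4   24.8] norm 325.3 units [-2.0208 -0.7693  0.1655] rows 6.505937340571669 w 0.703341232278273 0.0 [-0.2  0.6  0.1]
```

```bash
python3 -m jog '{"travel":[[-0.253,-0.096,0.021],[-0.253,-0.096,0.021],[-0.253,-0.096,0.021],[-0.253,-0.096,0.021],[-0.253,-0.096,0.021],[-0.253,-0.096,0.021],[-0.253,-0.096,0.021],[-0.253,-0.096,0.021]],"delta_rot":[[0,0,0],[0,0,0],[0,0,0],[0,0,0],[0,0,0],[0,0,0],[0,0,0],[0,0,0]],"grip":[0.7,0.7,0.7,0.7,0.7,0.7,0.7,0.7]}' >/dev/null
python3 -m jog '{"travel":[[0,0,0],[0,0,0]],"delta_rot":[[0,0,0],[0,0,0]],"grip":[0.7,0.7]}' >/dev/null
python3 go.py 539.5 -290 60
```

```text
clock 22.15 tcp [ 535.9 -297.9  180.4] grasp [ 535.9 -297.7  129.4] joints [-0.32  0.59  1.03  1.67 -0.54  1.2   1.14]
R [[-0.289, 0.957, -0.001], [0.957, 0.289, 0.003], [0.004, 0.0, -1.0]]
mm [ 6.1  5.7 69.4] norm 69.9 units [0.0405 0.0379 0.4629] rows 1.3986648091283973 w 0.696536311439316 0.0 [-0.   1.3 -0.6]
```

```bash
python3 -m jog '{"travel":[[0.04,0.038,0],[0,0,0.115],[0,0,0.115],[0,0,0.115],[0,0,0.1],[0,0,0],[0,0,0]],"delta_rot":[[0,0,0],[0,0,0],[0,0,0],[0,0,0],[0,0,0],[0,0,0],[0,0,0]],"grip":[0.7,0.7,0.7,0.7,0.7,0.7,0.7]}'
python3 go.py 539.5 -290 60
```

```text
clock: 22.85
position: [541.0, -288.7, 114.3]
eef_rot: [-1.868, -2.525, 0.001]
force: [0.1, -0.1, 0.2]
gripper_width: 0.702
gripper_force: 0.0
clock 22.85 tcp [ 541.  -288.7  114.3] grasp [ 540.9 -288.7   63.3] joints [-0.3   0.67  0.97  1.72 -0.61  1.09  1.16]
R [[-0.293, 0.956, -0.001], [0.956, 0.293, 0.0], [0.0, -0.001, -1.0]]
mm [-0.8 -1.7  3.3] norm 3.8 units [-0.0052 -0.0116  0.0218] rows 0.0756249499513821 w 0.7021322401156856 0.0 [ 0.1 -0.1  0.2]
```

```bash
python3 -m jog '{"travel":[[-0.005,-0.01,0.022],[0,0,0],[0,0,0],[0,0,0],[0,0,0],[0,0,0],[0,0,0],[0,0,0]],"delta_rot":[[0,0,0],[0,0,0],[0,0,0],[0,0,0],[0,0,0],[0,0,0],[0,0,0],[0,0,0]],"grip":[0.7,0,0,0,0,0,0,0]}' 25
python3 go.py 510.8 217.2 170
```

```text
clock: 23.65
position: [540.0, -289.7, 111.2]
eef_rot: [-1.868, -2.526, -0.0]
force: [-0.0, -0.1, -0.6]
gripper_width: 0.198
gripper_force: 24.9
clock 23.65 tcp [ 540.  -289.7  111.2] grasp [ 540.  -289.7   60.2] joints [-0.29  0.67  0.96  1.72 -0.61  1.08  1.17]
R [[-0.293, 0.956, 0.0], [0.956, 0.293, 0.0], [0.0, 0.0, -1.0]]
mm [ 493.2  120.7 -109.7] norm 519.5 units [ 3.288   0.8048 -0.7314] rows 10.389426538855083 w 0.19839099996827264 24.91469766246155 [-0.  -0.1 -0.6]
```

```bash
python3 -m jog '{"travel":[[0,0,-0.1],[0,0,-0.2],[0,0,-0.23],[0,0,-0.2],[0.274,0.067,0],[0.274,0.067,0],[0.274,0.067,0],[0.274,0.067,0]],"delta_rot":[[0,0,0],[0,0,0],[0,0,0],[0,0,0],[0,0,0],[0,0,0],[0,0,0],[0,0,0]],"grip":[0,0,0,0,0,0,0,0]}' >/dev/null
python3 -m jog '{"travel":[[0.274,0.067,0],[0.274,0.067,0],[0.274,0.067,0],[0.274,0.067,0],[0.274,0.067,0],[0.274,0.067,0],[0.274,0.067,0],[0.274,0.067,0]],"delta_rot":[[0,0,0],[0,0,0],[0,0,0],[0,0,0],[0,0,0],[0,0,0],[0,0,0],[0,0,0]],"grip":[0,0,0,0,0,0,0,0]}' >/dev/null
python3 -m jog '{"travel":[[0,0,0],[0,0,0],[0,0,0]],"delta_rot":[[0,0,0],[0,0,0],[0,0,0]],"grip":[0,0,0]}'
python3 go.py 512 217.2 112; python3 look.py d1; python3 - <<'E'
from h import *; import pickle
f,p,M=pickle.load(open("d1.pkl","rb")); im=f["image"].astype(int)
mk=(im[...,0]>im[...,2]+30); n,l,s,cc=cv2.connectedComponentsWithStats(mk.astype(np.uint8)); print([(s[i],cc[i]) for i in range(1,n) if s[i,4]>40])
g=p+51*M[:,2]; print(project(f,[g+9*M[:,0],g+9*M[:,0]+[0,0,-40],g+9*M[:,0]+[0,0,-52]]))
mk=(im[...,2]>110)&(im[...,1]<90)&(im[...,0]<90);n,l,s,cc=cv2.connectedComponentsWithStats(mk.astype(np.uint8)); print([(s[i],cc[i]) for i in range(1,n) if s[i,4]>30])
E
```

```text
clock: 25.55
position: [511.0, 215.6, 221.3]
eef_rot: [1.87, 2.524, 0.001]
force: [-0.4, -0.1, -0.6]
gripper_width: 0.2
gripper_force: 24.9
clock 25.55 tcp [511.  215.6 221.3] grasp [511.  215.6 170.3] joints [-1.42  0.43  1.18  1.79 -0.42  1.21  0.17]
R [[-0.291, 0.957, 0.0], [0.957, 0.291, 0.0], [0.0, 0.0, -1.0]]
mm [ 1.2  1.4 58.3] norm 58.4 units [0.0081 0.0091 0.3889] rows 1.167269616213147 w 0.2002363431553186 24.91522800642997 [-0.4 -0.1 -0.6]
25.6 [511.  215.5 221.3] [[-0.291, 0.957, 0.0], [0.957, 0.291, 0.0], [0.0, 0.0, -1.0]] [-1.42  0.43  1.18  1.79 -0.42  1.21  0.17]
[(array([241, 207,  29,  34, 648], dtype=int32), array([254.42901235, 222.92283951]))]
[[256.9363588  234.67231247]
 [256.68497969 209.72969165]
 [256.62688416 204.03256223]]
[(array([ 43, 137,   7,  69,  78], dtype=int32), array([ 45.11538462, 170.80769231])), (array([ 47, 137,  29,  74, 570], dtype=int32), array([ 63.04385965, 185.01929825])), (array([ 69, 139,  10,  13,  44], dtype=int32), array([ 73.31818182, 144.54545455])), (array([148, 148,  25,  76, 449], dtype=int32), array([160.13363029, 182.18708241])), (array([165, 149,  19,  76, 110], dtype=int32), array([174.22727273, 186.92727273])), (array([171, 148,  20,  77, 121], dtype=int32), array([180.39669421, 185.80991736])), (array([ 37, 151,   4,  18,  36], dtype=int32), array([ 38.36111111, 159.61111111])), (array([237, 169,  40,  39, 238], dtype=int32), array([256.12184874, 186.71008403])), (array([ 34, 170,   6,  32,  85], dtype=int32), array([ 36.32941176, 186.84705882])), (array([407, 231,  17,  14,  46], dtype=int32), array([414.91304348, 238.06521739])), (array([372, 350,  12,  15,  79], dtype=int32), array([377.56962025, 356.92405063]))]
```

```bash
python3 -m jog '{"travel":[[0.013,0.009,0.1],[0,0,0.12],[0,0,0.12],[0,0,0.06],[0,0,0],[0,0,0]],"delta_rot":[[0,0,0],[0,0,0],[0,0,0],[0,0,0],[0,0,0],[0,0,0]],"grip":[0,0,0,0,0,0]}' 
python3 go.py 511.8 218 108
python3 -m jog '{"travel":[[0,0,0.03],[0,0,0.02],[0,0,0.02],[0,0,0]],"delta_rot":[[0,0,0],[0,0,0],[0,0,0],[0,0,0]],"grip":[0,0,0,0]}'
```

```text
clock: 26.2
position: [511.7, 219.0, 161.0]
eef_rot: [1.869, 2.525, 0.0]
force: [0.7, 0.2, -0.3]
gripper_width: 0.201
gripper_force: 24.9
clock 26.2 tcp [511.7 219.  161. ] grasp [511.7 219.  110. ] joints [-1.36  0.5   1.1   1.84 -0.5   1.11  0.22]
R [[-0.292, 0.956, 0.0], [0.956, 0.292, -0.0], [-0.0, 0.0, -1.0]]
mm [-1.  -0.2  2. ] norm 2.2 units [-0.0064 -0.0015  0.0134] rows 0.04489827191432412 w 0.2009701492796097 24.91538725560531 [ 0.7  0.2 -0.3]
clock: 26.6
position: [511.2, 219.4, 149.9]
eef_rot: [-1.867, -2.526, 0.0]
force: [-0.1, -0.2, 0.0]
gripper_width: 0.197
gripper_force: 24.9
```

```bash
python3 -m jog '{"travel":[[-0.007,0.001,0],[0,0,0.02],[0,0,0.03],[0,0,0.03],[0,0,0]],"delta_rot":[[0,0,0],[0,0,0],[0,0,0],[0,0,0],[0,0,0]],"grip":[0,0,0,0,0]}' 
python3 -m jog '{"travel":[[0,0,0.04],[0,0,0.03],[0,0,0],[0,0,0]],"delta_rot":[[0,0,0],[0,0,0],[0,0,0],[0,0,0]],"grip":[0,0,0,0]}'
```

```text
clock: 27.1
position: [511.5, 218.3, 137.5]
eef_rot: [-1.867, -2.526, 0.002]
force: [0.8, 0.8, -0.9]
gripper_width: 0.201
gripper_force: 24.9
clock: 27.5
position: [511.9, 218.3, 127.7]
eef_rot: [1.868, 2.526, -0.0]
force: [-0.3, 0.2, -0.4]
gripper_width: 0.2
gripper_force: 24.9
```

```bash
python3 -m jog '{"travel":[[0,0,0.027],[0,0,0],[0,0,0],[0,0,0],[0,0,0],[0,0,0],[0,0,0]],"delta_rot":[[0,0,0],[0,0,0],[0,0,0],[0,0,0],[0,0,0],[0,0,0],[0,0,0]],"grip":[0,0,0.5,0.5,0.5,0.5,0.5]}' 
python3 -m jog '{"travel":[[0,0,-0.1],[0,0,-0.2],[0,0,-0.2],[-0.15,0,-0.2],[-0.2,0,0],[0,0,0],[0,0,0]],"delta_rot":[[0,0,0],[0,0,0],[0,0,0],[0,0,0],[0,0,0],[0,0,0],[0,0,0]],"grip":[0.5,0.5,0.5,0.5,0.5,0.5,0.5]}'
python3 look.py z1; python3 - <<'E'
from h import *; import pickle
np.set_printoptions(precision=1,suppress=True)
f,p,M=pickle.load(open("z1.pkl","rb")); im=f["image"].astype(int)
for nm,c in(("red",[510.9,216.9]),("black",[518.7,153.7])):
  print(nm,"z 73,84,50",project(f,[[*c,z] for z in(73,84,50)]).ravel())
mk=(im[...,0]>im[...,2]+30);n,l,s,cc=cv2.connectedComponentsWithStats(mk.astype(np.uint8)); print("blue",[(s[i],cc[i]) for i in range(1,n) if s[i,4]>20])
mk=((im[...,2]>120)&(im[...,0]<110)&(im[...,1]>120));mk[:90]=0;mk[230:]=0;mk[:,:200]=0;mk[:,300:]=0
hs=cv2.cvtColor(f["image"],cv2.COLOR_BGR2HSV); y=(hs[...,0]>20)&(hs[...,0]<35)&(hs[...,1]>120)
n,l,s,cc=cv2.connectedComponentsWithStats(y.astype(np.uint8)); print("yellow",[(s[i],cc[i]) for i in range(1,n) if s[i,4]>20])
mk=(im.min(2)>200);mk[230:]=0
n,l,s,cc=cv2.connectedComponentsWithStats(mk.astype(np.uint8)); print("white",[(s[i],cc[i]) for i in range(1,n) if s[i,4]>60])
cv2.imwrite("pics/z1c.png",cv2.resize(f["image"][80:245,190:330],None,fx=3.5,fy=3.5))
E
```

```text
clock: 28.2
position: [511.9, 218.4, 123.8]
eef_rot: [-1.868, -2.526, -0.0]
force: [-0.6, -0.4, -0.1]
gripper_width: 0.485
gripper_force: 0.0
clock: 28.9
position: [527.4, 167.7, 229.5]
eef_rot: [-1.87, -2.524, -0.002]
force: [-0.4, 0.0, -0.4]
gripper_width: 0.5
gripper_force: 0.0
28.95 [527.1 168.7 229. ] [[-0.293, 0.956, -0.0], [0.956, 0.293, 0.001], [0.001, 0.0, -1.0]] [-1.34  0.41  1.18  1.78 -0.41  1.22  0.26]
red z 73,84,50 [254.7 135.1 254.7 136.2 254.8 133. ]
black z 73,84,50 [242.2 206.8 241.7 211.  243.3 199.2]
blue [(array([235, 190,  17,   9,  81], dtype=int32), array([243.8, 193.2]))]
yellow [(array([252, 130,  10,  10,  78], dtype=int32), array([256.4, 134.4]))]
white [(array([  226,    43,   165,   154, 12368], dtype=int32), array([314.2, 127. ])), (array([238, 116,  35,  34, 649], dtype=int32), array([255.1, 133.2]))]
```

```bash
python3 -m jog '{"travel":[[-0.3,-0.1,-0.1],[-0.3,-0.1,-0.1],[-0.3,-0.1,0],[0,0,0],[0,0,0]],"delta_rot":[[0,0,0],[0,0,0],[0,0,0],[0,0,0],[0,0,0]],"grip":[0.5,0.5,0.5,0.5,0.5]}'
python3 - <<'E'
from h import *
np.set_printoptions(precision=1,suppress=True)
for nm in("wrist","side"):
  f=grab(nm)
  for c in([510.9,216.9],[518.7,153.7]): print(nm,"73,84,50",project(f,[[*c,z] for z in(73,84,50)]).ravel())
  im=f["image"].astype(int); mk=(im[...,0]>im[...,2]+30);n,l,s,cc=cv2.connectedComponentsWithStats(mk.astype(np.uint8)); print("blue",[(s[i],cc[i]) for i in range(1,n) if s[i,4]>8 and s[i,4]<2000])
  hs=cv2.cvtColor(f["image"],cv2.COLOR_BGR2HSV); y=(hs[...,0]>20)&(hs[...,0]<35)&(hs[...,1]>120)
  n,l,s,cc=cv2.connectedComponentsWithStats(y.astype(np.uint8)); print("yellow",[(s[i],cc[i]) for i in range(1,n) if 6<s[i,4]<300])
print(bot.get_state()["clock"])
E
```

```text
clock: 29.45
position: [523.7, 26.0, 258.8]
eef_rot: [-1.869, -2.525, -0.001]
force: [-0.5, -0.3, -0.5]
gripper_width: 0.498
gripper_force: 0.0
wrist 73,84,50 [302.7  -3.7 304.4  -7.8 299.3   4.2]
wrist 73,84,50 [291.9  57.  293.3  54.9 289.1  61. ]
blue []
yellow [(array([346, 266,   5,   6,  15], dtype=int32), array([348.1, 268.8]))]
side 73,84,50 [202.  144.4 201.5 141.4 203.  150.5]
side 73,84,50 [208.  156.9 207.5 153.9 208.9 163.1]
blue [(array([207, 159,   6,   7,  33], dtype=int32), array([209.3, 161.9]))]
yellow [(array([171,   0,  42,  18, 218], dtype=int32), array([192.8,   7.1])), (array([178,  10,   6,   4,  10], dtype=int32), array([180.5,  11.4])), (array([183,  13,   5,   4,   7], dtype=int32), array([184.9,  14.7])), (array([221,  70,   3,   6,   8], dtype=int32), array([222. ,  72.5])), (array([213,  73,   8,   7,  19], dtype=int32), array([216.9,  76. ])), (array([185,  76,  17,   7,  49], dtype=int32), array([193. ,  79.3])), (array([201,  76,  14,   7,  32], dtype=int32), array([207.9,  79.3])), (array([ 29, 227,   4,   7,  13], dtype=int32), array([ 30.1, 230.3])), (array([ 24, 237,   5,   4,   9], dtype=int32), array([ 25.9, 238.6])), (array([  5, 251,   9,   7,  15], dtype=int32), array([  8.9, 253.5]))]
29.55
```

```bash
python3 - <<'E'
from h import *
im=grab("side")["image"]
for v in range(136,158): print(v,[tuple(int(c) for c in im[v,u]) for u in (202,204,206)], tuple(int(c) for c in im[v+12,209]))
E
```

```text
136 [(17, 18, 14), (20, 21, 13), (40, 74, 104)] (112, 130, 217)
137 [(19, 26, 21), (14, 7, 10), (40, 70, 101)] (84, 101, 233)
138 [(19, 20, 15), (49, 105, 158), (71, 147, 225)] (92, 112, 223)
139 [(16, 8, 15), (39, 76, 114), (72, 149, 225)] (65, 81, 211)
140 [(13, 9, 15), (146, 129, 115), (72, 147, 223)] (140, 162, 195)
141 [(10, 11, 15), (78, 73, 66), (77, 148, 221)] (218, 240, 226)
142 [(15, 12, 10), (8, 8, 5), (120, 169, 227)] (224, 243, 231)
143 [(18, 12, 14), (8, 0, 5), (138, 182, 215)] (180, 202, 218)
144 [(14, 16, 16), (9, 8, 11), (217, 211, 184)] (179, 203, 220)
145 [(7, 3, 10), (1, 5, 5), (134, 143, 152)] (184, 209, 228)
146 [(0, 3, 5), (10, 12, 5), (51, 60, 117)] (168, 166, 145)
147 [(14, 17, 12), (11, 11, 13), (9, 9, 89)] (75, 64, 34)
148 [(14, 9, 13), (13, 19, 10), (19, 12, 52)] (70, 53, 17)
149 [(0, 4, 6), (17, 15, 10), (56, 39, 15)] (71, 54, 19)
150 [(6, 9, 13), (17, 14, 10), (42, 28, 5)] (70, 54, 17)
151 [(18, 12, 15), (3, 0, 2), (33, 25, 5)] (70, 55, 14)
152 [(8, 6, 6), (3, 0, 0), (76, 78, 62)] (67, 49, 10)
153 [(10, 3, 4), (13, 9, 9), (65, 74, 122)] (66, 46, 10)
154 [(0, 0, 0), (0, 3, 4), (58, 66, 66)] (172, 199, 189)
155 [(68, 81, 73), (2, 0, 2), (8, 10, 6)] (70, 85, 86)
156 [(138, 158, 147), (1, 0, 2), (1, 0, 0)] (226, 249, 239)
157 [(225, 247, 236), (36, 39, 35), (133, 151, 165)] (115, 138, 140)
```

In the side view, both cells stand about 7 pixels proud of the block, with the same height above it, so both are seated. I'm handing in.

```bash
python3 -c "
from cell import bot
print(bot.job_done())"
```

```text
the job is handed in; nothing more can be done
None
```

I handed the job in at about 30 s on the robot clock. By the camera checks both cells are fully down and released, plus up in the red-ringed bore and plus down in the black-ringed one; the hand-in call returned no verdict.

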